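Unbolt the specimen case: hold the spring catch, draw the bolt

ROBOT

A 6-joint arm with a two-finger parallel gripper is mounted at the origin on the work surface; the furniture and walls round the work are solid. World frame = base frame: x ahead of the robot, y to its left, z up, the work surface at z = 0. Lengths are in m, angles in degrees, forces in N, time in s.
With the tool pointing down it reaches from about 0.325 to 0.775 m from the base axis. Payload 5.5 kg.
Tool frame: the origin (TCP) lies midway between the tips of the shut fingers; the grasp point (between the pads) lies 19 mm behind it; z points along the fingers, y is the direction in which the jaws open and shut (so a half turn about z gives the same grasp; the last joint's range is limited). The gripper opens to 85 mm and grips with 20 to 120 N. Pads are 22 mm wide; open, the fingers measure 114 mm over their backs; the gripper's body (76 mm by 85 mm) begins 54 mm behind the grasp point. The pads swing forward as they close: fully open they stand 13 mm farther back than shut.
Start: joints at [-77.962, 5.22, 70.514, -0, 104.267, -3.249], TCP at [0.158, -0.579, 0.231] pointing down, gripper open.
Joint ranges: [-164.24, 164.24], [-49.07, 125.15], [9.68, 141.18], [-86.29, 266.29], [3.28, 154.24], [-151.56, 151.56]. Speed limits (degrees/s): [147.25, 147.25, 172.46, 180, 180, 180].

INTERFACE

Orientations are given as [roll, pitch, yaw] about the fixed x, y, z axes, in that order (R = Rz(yaw) Ry(pitch) Rx(roll)).
In Python, from station import env gives the robot as it stands.
- The arm moves only by the tool play_rows, never from a script. Its argument "series" is a list of rows, each a list of 3 entries, a list of its own where there are three numbers: the turn, a rotation vector about the tool's x, y, z in units of 8 degrees (1.0 is 8 degrees), then the shift along the tool's x, y, z in units of 30 mm (1.0 is 30 mm), then the closure, from 0 (fully open) to 1 (shut). A call has 1 to 20 rows; each row shifts and turns the pose as measured when the row begins, along the tool's axes as they then stand; what a row does not reach is not made up. A row lasts 1/10 s, in which the tool goes at most 50 mm and 8.59 degrees, less where a joint would pass 70% of its speed; a pose out of reach is approached as far as the arm can. A call is refused whole if a number of a shift passes 1 or a number of a turn 1, either way. A call with a gripper value outside its range is refused whole. The fingers move at their own pace and stop on an object; "newtons" is the grip in N (left out, the last holds). Time passes only in rows, so rows that do not move let the fingers close. It gives the time, the measured TCP pose, the force and the opening at its end, in the units of the state.
- env.observe(): the state, without advancing time (a new reading comes with each control period).
- env.get_image(name): name is "scene" or "top" or "wrist"; returns the picture (420x560x3 uint8, red, green, blue); there is no depth.
- env.camera_params(name): a dict with "intrinsics" (3x3 intrinsics, pixels), "R" (3x3) and "t" (3): a world point X has camera coordinates R X + t; the wrist camera has in their place "mount" (4x4, takes a point from camera to tool coordinates, whose origin is the TCP and whose axes are the flange's). Camera axes: x right, y down, z forward; pixel columns grow to the right and rows downward; lengths in m; the calibration is good to about 2 mm. A picture is of the moment at which its call begins: read the wrist's pose just before it. camera_params takes no time and is no camera call.
- env.sign_off(): hands the job in, once; it reports no verdict.
Trained networks look in the newest picture that a camera, given by its name, has taken for a name from the list of things; names that differ only in an ending like _2 or _b are one class to them, and where a whole thing is asked for, a point or a joint stands for the part that bears it (a point fixed in the world has none). Each returns a list of dicts, best first, with "conf" (0 to 1); they miss things now and then, are a little off and sometimes report something else, mostly with a low value. They report only what shows in the picture. A call takes as long as a camera call. They do not tell look-alikes from the thing itself.
- env.regions_of(camera, name): "mask" (420x560 bool, what is visible of it).
- env.pinpoint(camera, name): "at" ([x, y, z] in m, in world coordinates, good to about 4 mm: a listed point, or the origin of a listed thing).
The state is a dict: "time_s": time; "joint_positions": joint angles; "joint_vel": joint speeds; "tau": joint torques, N m; "position": TCP position; "orientation": TCP orientation; "ft_force": force on the tool from outside, world axes, zero at the start; "ft_torque": the same for the moment, N m; "grip_width": opening from 0.0 (shut) to 1.0 (fully open).
Only numpy, scipy, OpenCV 4.12 (cv2) and the standard library are available. Lean on these libraries where they do the work, as an engineer would, in place of code of your own. Each camera call takes 0.05 s, during which the arm holds its last target.

TASK

Unlock the specimen case: press the long spring catch pad down with one fingertip and, while keeping it held down, use the other finger to slide the bolt by its knob fully back out of the keeper to its stop. Then let go so that the catch springs up again and the bolt stays open. Only press and push, grasp nothing, and leave the two small bottles and the folding lens nearby where they are.

Things in the scene. Friction and masses are not known exactly. Their poses are not given: they have to be found in the camera images.
- case: Grey lidded specimen case, 160 (x) by 130 (y) by 56 mm high, fixed to the table, turned about the vertical. Origin: centre of its underside; +x runs along the bolt to the keeper at the far edge, y to the left of that, z up. The bolt rod lies along x at y = -20 mm. All on the lid but the knob and the catch pad lies below z = 77 mm (keeper and two rod guides the highest).
- bolt_knob (a point): Centre of the top of the bolt's upright knob, a dark block 14 mm along x, 22 mm along y and 28 mm high with flat sides down from this point; 5 mm of air between its foot and the rod guides. With the bolt shut it is at (20, -20, 108) mm in the case frame and moves with the bolt. Push on its +x side to open.
- catch_pad (a point): Centre of the top of the spring catch pad, a dark ribbed plate 84 mm along x, 30 mm along y, 5 mm thick, on two plungers beside the bolt. Unpressed it is at (24, 17, 92) mm in the case frame, 37 mm to the +y side of the bolt axis; it moves straight down. A fingertip can slide along it while the other finger drives the knob.
- bolt (a joint): Travel of the bolt in m: 0 shut (in the keeper), 0.030 open against its stop; grows as the knob moves to the case's -x. About 1.5 N of friction. A rack on it has notches every 10 mm: unless the catch is held down, the catch tooth blocks the bolt (about 1 mm of play).
- catch (a joint): Press depth of the catch pad in m: 0 up (engaged), 0.010 on its lower stop. Sprung upward: 4 N at the top, 8 N at the bottom. Its tooth clears the rack when deeper than 0.005. Released with the bolt at its stop it springs back to 0; with the bolt part way it may rest half down.
- stain_mid (a point): Half-way up the small dark bottle with a white cap, 32 mm across, 75 mm high, standing loose close to the left (+y) side of the case. To be left alone.
- oil_mid (a point): Half-way up the small amber bottle with a black cap, 28 mm across, 62 mm high, standing loose close to the left (+y) side of the case. To be left alone.
- loupe_mid (a point): Half-way up the folding hand lens, 34 by 49 by 13 mm, lying loose on the table to the right of the case. To be left alone.
Not all that is in view belongs to the job. Several things have the shape of the case; the one meant has the colours described above.

How it is judged:
By the outcome, as a careful person would: the job done as asked, in the order asked, and still so for the second after the job is handed in, with the robot touching nothing.
It also fails if it takes over 48 s, if anything falls off the work surface, if the arm or the gripper's body presses on something with over 40 N, if the wrist force passes 120 N, or if a joint passes its speed limit or range.

## Working session

There is one attempt and no reset: what is moved stays moved. The work goes in short steps, Python scripts to look and compute and a tool call to move; the robot and the scene stay as the last step left them, time stands still between calls to the robot, and variables do not carry over. Pictures are saved under pics/ and viewed, and the job is handed in when it is done.

Besides the shell and the picture viewer there is one more tool, called by a JSON object that holds its "name" and its "arguments", one argument or row to a line. play_rows: Moves the arm, as the interface text tells. Its arguments: {"type":"object","properties":{"series":{"type":"array"},"newtons":{"type":"number"}},"required":["series"]}

```bash
ls; mkdir -p pics; python3 - <<'E'
from station import env
import cv2
s=env.observe(); print(s)
for n in ("scene","top"):
    im=env.get_image(n); cv2.imwrite(f"pics/{n}0.png",im[:,:,::-1])
    for k in ("case","bolt_knob","catch_pad","stain_mid","oil_mid","loupe_mid"):
        print(n,k,[(d["conf"],[round(float(v),4) for v in d["at"]]) for d in env.pinpoint(n,k)][:4])
print(env.observe()["time_s"])
E
```

```text
pics
{'time_s': 0.0, 'joint_positions': array([-7.79615346e+01,  5.26313032e+00,  7.05840595e+01,  2.23780833e-03,
        1.04266660e+02, -3.24974373e+00]), 'joint_vel': array([0.0106874 , 0.00462379, 0.05499999, 0.01395441, 0.00632209,
       0.00966692]), 'tau': array([ 1.76368918e-03, -4.58732557e+01, -4.18021595e+01,  2.62126860e-04,
        1.16041530e-02, -2.25535968e-05]), 'position': array([ 0.15814356, -0.57848066,  0.23012916]), 'orientation': array([-1.79886456e+02, -8.62035311e-03,  1.52887499e+01]), 'ft_force': array([-0.10744007,  0.66586707, -0.30984114]), 'ft_torque': array([-0.01913049,  0.02852434, -0.01073089]), 'grip_width': 0.9994063041855137}
scene case [(0.68, [0.1686, 0.3128, -0.0038]), (0.64, [0.4133, 0.263, -0.0009])]
scene bolt_knob [(0.64, [0.4439, 0.2657, 0.104]), (0.54, [0.1968, 0.3099, 0.1049]), (0.45, [0.3739, 0.3608, 0.0271])]
scene catch_pad [(0.83, [0.4189, 0.2998, 0.0884]), (0.74, [0.1738, 0.3378, 0.0931])]
scene stain_mid [(0.8, [0.3371, 0.3205, 0.0382])]
scene oil_mid [(0.85, [0.3731, 0.3594, 0.0275])]
scene loupe_mid [(0.75, [0.4191, -0.0541, 0.0074])]
top case [(0.98, [0.1716, 0.3083, -0.001]), (0.63, [0.4135, 0.2973, 0.0856])]
top bolt_knob [(0.85, [0.198, 0.3072, 0.1103]), (0.64, [0.4127, 0.2657, 0.0012]), (0.61, [0.4395, 0.2685, 0.1096])]
top catch_pad [(0.83, [0.1769, 0.3406, 0.0902]), (0.62, [0.4122, 0.2986, 0.0878])]
top stain_mid [(0.63, [0.3368, 0.3197, 0.0352])]
top oil_mid [(0.67, [0.3749, 0.3648, 0.0324])]
top loupe_mid [(0.89, [0.4177, -0.0576, 0.0091])]
0.7
```

View pics/scene0.png

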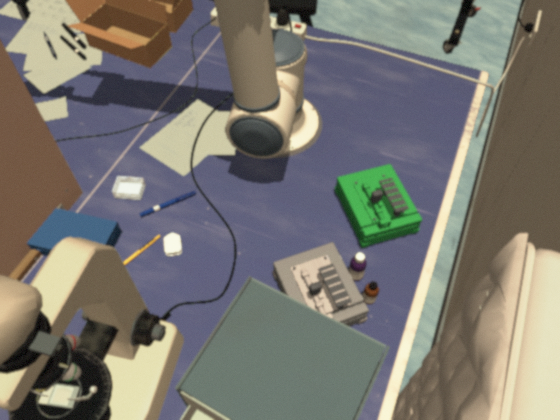

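View pics/top0.png

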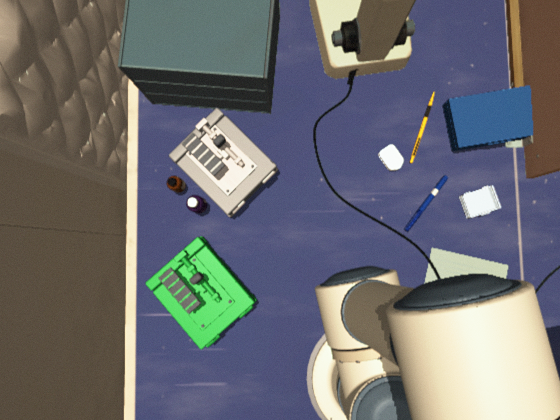

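```bash
python3 - <<'E'
from station import env
import cv2, numpy as np
for n in ("scene","top","wrist"):
    p=env.camera_params(n); print(n,p)
t=cv2.imread("pics/top0.png")[60:240,120:320]; cv2.imwrite("pics/top0z.png",cv2.resize(t,None,fx=3.3,fy=3.3,interpolation=cv2.INTER_CUBIC))
t=cv2.imread("pics/scene0.png")[220:350,250:400]; cv2.imwrite("pics/scene0z.png",cv2.resize(t,None,fx=4.5,fy=4.5,interpolation=cv2.INTER_CUBIC))
E
```

```text
scene {'intrinsics': array([[498.5114484 ,   0.        , 284.30139269],
       [  0.        , 498.5114484 , 216.16693158],
       [  0.        ,   0.        ,   1.        ]]), 'R': array([[-0.38756497,  0.9218169 ,  0.00685548],
       [ 0.75811527,  0.32295221, -0.56653607],
       [-0.52445652, -0.21437229, -0.82400843]]), 't': array([-0.0216084 , -0.23538751,  1.26178439])}
top {'intrinsics': array([[487.74340928,   0.        , 272.6981447 ],
       [  0.        , 487.74340928, 204.98574116],
       [  0.        ,   0.        ,   1.        ]]), 'R': array([[-0.01513229, -0.99950082, -0.02773301],
       [-0.99583622,  0.01755886, -0.08945338],
       [ 0.08989569,  0.0262639 , -0.99560483]]), 't': array([0.18099834, 0.32644414, 0.91866126])}
wrist {'intrinsics': array([[310.23035576,   0.        , 280.82316528],
       [  0.        , 310.23035576, 207.71586546],
       [  0.        ,   0.        ,   1.        ]]), 'mount': array([[ 1.46412698e-03, -9.55948566e-01, -2.93530571e-01,
         7.43977113e-02],
       [ 9.99998721e-01,  1.21089729e-03,  1.04442131e-03,
         6.68333707e-04],
       [-6.42977677e-04, -2.93531724e-01,  9.55949116e-01,
        -1.42268633e-01],
       [ 0.00000000e+00,  0.00000000e+00,  0.00000000e+00,
         1.00000000e+00]])}
```

View pics/top0z.png

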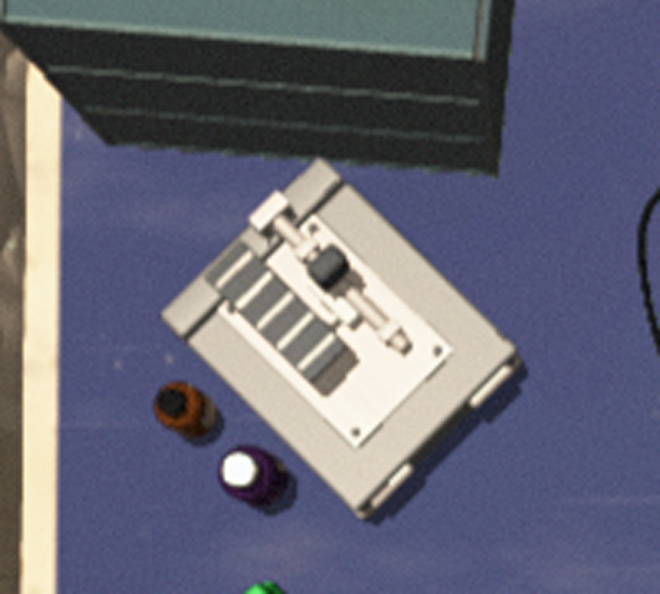

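View pics/scene0z.png

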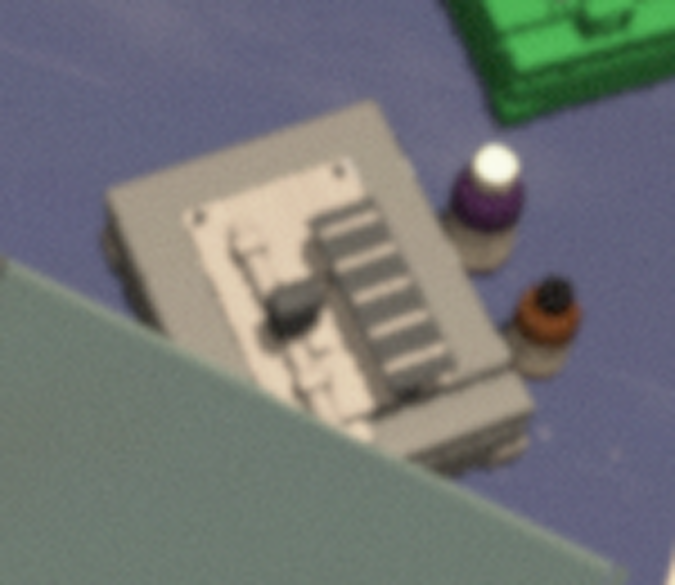

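```bash
cat > h.py <<'E'
import numpy as np, cv2
from scipy.optimize import least_squares
from station import env
P={n:env.camera_params(n) for n in("scene","top")}
def proj(n,X):
    p=P[n]; c=np.asarray(X)@p["R"].T+p["t"]; q=c@p["intrinsics"].T; return q[...,:2]/q[...,2:]
def ray(n,uv):
    p=P[n]; d=p["R"].T@np.linalg.solve(p["intrinsics"],[uv[0],uv[1],1.]); o=-p["R"].T@p["t"]; return o,d
def atz(n,uv,z):
    o,d=ray(n,uv); return o+d*(z-o[2])/d[2]
def c2w(q,X):
    x,y,a=q; c,s=np.cos(a),np.sin(a); X=np.asarray(X,float)
    return np.stack([x+c*X[...,0]-s*X[...,1],y+s*X[...,0]+c*X[...,1],X[...,2]],-1)
E
python3 - <<'E'
from h import *
T=lambda u,v:(120+u/3.3,60+v/3.3); S=lambda u,v:(250+u/4.5,220+v/4.5)
obs=[("top",T(162,315),(80,65,56)),("top",T(363,515),(-80,65,56)),("top",T(518,350),(-80,-65,56)),("top",T(322,160),(80,-65,56)),
("top",T(328,260),(20,-20,108)),("top",T(282,316),(24,17,92)),
("scene",S(372,100),(-80,65,56)),("scene",S(107,190),(-80,-65,56)),("scene",S(530,408),(80,65,56)),
("scene",S(297,295),(20,-20,108)),("scene",S(384,293),(24,17,92))]
for sel in ("both","top","scene"):
    O=[o for o in obs if sel in("both",o[0])]
    f=lambda q:np.concatenate([proj(n,c2w(q,np.array(X)/1000))-uv for n,uv,X in O])
    r=least_squares(f,[.413,.263,.78],loss="soft_l1",x_scale=.01); print(sel,r.x[:2],np.degrees(r.x[2])); print(np.round(r.fun.reshape(-1,2),1).tolist())
    if sel=="both":
        for X in((20,-20,108),(24,17,92),(0,0,0)): print(X,c2w(r.x,np.array(X)/1000))
print("cab front bottom",atz("top",T(107,143),0),atz("top",T(497,173),0))
for z in (.1,.15,.2,.25,.3,.4): print(z,atz("top",T(475,60),z),atz("top",T(0,20),z), atz("scene",(388,350),z),atz("scene",(255,281),z))
print(ray("top",(0,0))[0],ray("scene",(0,0))[0])
E
```

```text
both [0.41044448 0.26663318] 44.179833598172465
[[-1.3, -0.2], [-2.2, -0.5], [0.7, -0.2], [-0.2, -1.8], [-0.6, 0.5], [-1.7, -1.5], [-0.0, -1.4], [-1.9, -0.9], [1.1, -0.6], [-1.0, -0.7], [-1.3, -1.1]]
(20, -20, 108) [0.43872585 0.26622832 0.108     ]
(24, 17, 92) [0.4158087  0.29555074 0.092     ]
(0, 0, 0) [0.41044448 0.26663318 0.        ]
top [0.4093154  0.26476237] 44.80810744777188
[[-0.3, 1.0], [-0.6, 0.0], [1.8, -0.2], [0.2, -1.2], [0.3, 1.2], [-0.7, -0.7]]
scene [0.41163953 0.26857473] 44.20900541828656
[[0.7, -0.6], [-1.2, -0.1], [1.9, 0.3], [-0.2, 0.2], [-0.5, -0.1]]
cab front bottom [0.53980751 0.41422057 0.        ] [0.51572885 0.17744203 0.        ]
0.1 [0.55012506 0.18567789 0.1       ] [0.5792179  0.44608851 0.1       ] [0.49955896 0.41945552 0.1       ] [0.4698482  0.16297739 0.1       ]
0.15 [0.53216624 0.18363809 0.15      ] [0.55954541 0.42870959 0.15      ] [0.52015801 0.41616816 0.15      ] [0.49228918 0.17559045 0.15      ]
0.2 [0.51420743 0.18159829 0.2       ] [0.53987292 0.41133067 0.2       ] [0.54075706 0.4128808  0.2       ] [0.51473016 0.18820351 0.2       ]
0.25 [0.49624861 0.17955848 0.25      ] [0.52020043 0.39395175 0.25      ] [0.56135611 0.40959344 0.25      ] [0.53717113 0.20081658 0.25      ]
0.3 [0.4782898  0.17751868 0.3       ] [0.50052794 0.37657283 0.3       ] [0.58195516 0.40630608 0.3       ] [0.55961211 0.21342964 0.3       ]
0.4 [0.44237216 0.17343908 0.4       ] [0.46118297 0.34181498 0.4       ] [0.62315326 0.39973136 0.4       ] [0.60449406 0.23865576 0.4       ]
[0.24524013 0.15104838 0.94884475] [0.83182725 0.36642951 0.90651359]
```

```bash
python3 - <<'E'
from h import *
for uv in ((322,75),(350,78),(410,68),(312,20)):
    for z in (0,.05,.15,.3): print(uv,z,atz("top",uv,z).round(3))
for uv in ((180,335),(100,240),(165,325),(40,245)):
    for z in (0,.15,.3): print("s",uv,z,atz("scene",uv,z).round(3))
E
```

```text
(322, 75) 0 [0.59  0.074 0.   ]
(322, 75) 0.05 [0.572 0.078 0.05 ]
(322, 75) 0.15 [0.535 0.086 0.15 ]
(322, 75) 0.3 [0.481 0.098 0.3  ]
(350, 78) 0 [0.582 0.018 0.   ]
(350, 78) 0.05 [0.564 0.025 0.05 ]
(350, 78) 0.15 [0.529 0.039 0.15 ]
(350, 78) 0.3 [0.476 0.06  0.3  ]
(410, 68) 0 [ 0.6   -0.101  0.   ]
(410, 68) 0.05 [ 0.581 -0.088  0.05 ]
(410, 68) 0.15 [ 0.544 -0.061  0.15 ]
(410, 68) 0.3 [ 0.488 -0.021  0.3  ]
(312, 20) 0 [0.704 0.091 0.   ]
(312, 20) 0.05 [0.68  0.094 0.05 ]
(312, 20) 0.15 [0.632 0.101 0.15 ]
(312, 20) 0.3 [0.559 0.11  0.3  ]
s (180, 335) 0 [0.584 0.055 0.   ]
s (180, 335) 0.15 [0.625 0.106 0.15 ]
s (180, 335) 0.3 [0.666 0.158 0.3  ]
s (100, 240) 0 [ 0.466 -0.207  0.   ]
s (100, 240) 0.15 [ 0.526 -0.112  0.15 ]
s (100, 240) 0.3 [ 0.587 -0.017  0.3  ]
s (165, 325) 0 [0.578 0.018 0.   ]
s (165, 325) 0.15 [0.62  0.076 0.15 ]
s (165, 325) 0.3 [0.662 0.134 0.3  ]
s (40, 245) 0 [ 0.525 -0.316  0.   ]
s (40, 245) 0.15 [ 0.576 -0.203  0.15 ]
s (40, 245) 0.3 [ 0.627 -0.09   0.3  ]
```

{"name": "play_rows", "arguments": {
  "series": [
    [[0,0,-1],[0,0,-0.7],0.73],
    [[0,0,-1],[0,0,-0.7],0.73],
    [[0,0,-1],[0,0,-0.7],0.73],
    [[0,0,-0.65],[0,0,-0.7],0.73]
  ],
  "newtons": 40
}}

```text
time_s: 1.1
position: [0.158, -0.5777, 0.313]
orientation: [-179.6, -0.3, 45.5]
ft_force: [0.2, -0.6, 0.7]
grip_width: 0.327
```

{"name": "play_rows", "arguments": {
  "series": [
    [[0,0,0],[1,-0.37,0],0.73],
    [[0,0,0],[1,-0.37,0],0.73],
    [[0,0,0],[1,-0.37,0],0.73],
    [[0,0,0],[1,-0.37,0],0.73],
    [[0,0,0],[1,-0.37,0],0.73],
    [[0,0,0],[1,-0.37,0],0.73],
    [[0,0,0],[1,-0.37,0],0.73],
    [[0,0,0],[1,-0.37,0],0.73],
    [[0,0,0],[1,-0.37,0],0.73],
    [[0,0,0],[1,-0.37,0],0.73],
    [[0,0,0],[1,-0.37,0],0.73],
    [[0,0,0],[1,-0.37,0],0.73],
    [[0,0,0],[1,-0.37,0],0.73],
    [[0,0,0],[1,-0.37,0],0.73]
  ]
}}

```text
time_s: 2.5
position: [0.3445, -0.1571, 0.3184]
orientation: [179.8, -0.2, 45.3]
ft_force: [0.6, -0.4, -0.4]
grip_width: 0.271
```

{"name": "play_rows", "arguments": {
  "series": [
    [[0,0,0],[0.95,-0.63,0],0.73],
    [[0,0,0],[0.95,-0.63,0],0.73],
    [[0,0,0],[0.95,-0.63,0],0.73],
    [[0,0,0],[0.95,-0.63,0],0.73],
    [[0,0,0],[0.95,-0.63,0],0.73],
    [[0,0,0],[0.95,-0.63,0],0.73],
    [[0,0,0],[0.95,-0.63,0],0.73],
    [[0,0,0],[0.95,-0.63,0.3],0.73],
    [[0,0,0],[0.95,-0.63,0.3],0.73],
    [[0,0,0],[0.95,-0.63,0.4],0.73],
    [[0,0,0],[0.95,-0.63,0.4],0.73],
    [[0,0,0],[0.95,-0.63,0.4],0.73],
    [[0,0,0.12],[0,0,0],0.73],
    [[0,0,0],[0,0,0],0.73]
  ]
}}

```text
time_s: 3.9
position: [0.4248, 0.2668, 0.2652]
orientation: [179.5, -0.5, 44.6]
ft_force: [-0.3, -0.2, 0.4]
grip_width: 0.268
```

```bash
python3 - <<'E'
from station import env
import cv2
s=env.observe(); print(s["position"],s["orientation"],s["grip_width"],s["ft_force"],s["joint_positions"])
im=env.get_image("wrist"); cv2.imwrite("pics/w1.png",im[:,:,::-1])
for k in ("bolt_knob","catch_pad","case"):
    print(k,[(d["conf"],[round(float(v),4) for v in d["at"]]) for d in env.pinpoint("wrist",k)][:3])
E
```

```text
[0.42477887 0.26677057 0.26523617] [179.45585434  -0.54883472  44.61538166] 0.2676697063181394 [-0.27881431 -0.21518272  0.43673438] [ 28.49518159  -9.94754863  81.81701661  -0.38823983 107.45182063
  73.76377749]
bolt_knob [(0.81, [0.1962, 0.3065, 0.1077]), (0.6, [0.442, 0.2682, 0.1068])]
catch_pad [(0.89, [0.418, 0.2942, 0.0885]), (0.84, [0.1755, 0.3418, 0.0929])]
case [(0.88, [0.1694, 0.3079, -0.0026]), (0.58, [0.4141, 0.2675, -0.0007])]
```

View pics/w1.png

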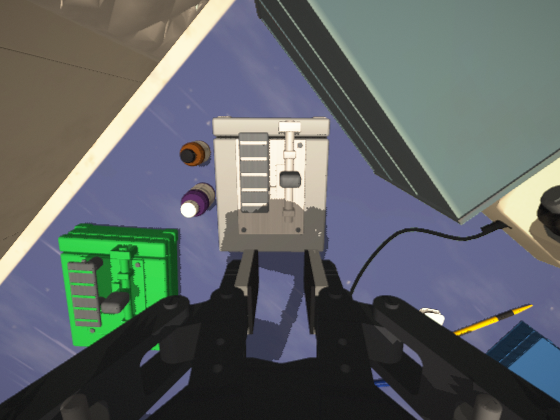

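```bash
python3 - <<'E'
from h import *
import cv2
im=cv2.imread("pics/w1.png"); t=im[100:300,190:350]; cv2.imwrite("pics/w1z.png",cv2.resize(t,None,fx=3,fy=3,interpolation=cv2.INTER_CUBIC)); 
from scipy.spatial.transform import Rotation as Ro
p=env.camera_params("wrist"); s=env.observe()
M=p["mount"]; Rt=Ro.from_euler("xyz",s["orientation"],degrees=True).as_matrix()
def pw(X):
    t=(np.asarray(X)-s["position"])@Rt; c=(t-M[:3,3])@M[:3,:3]; q=c@p["intrinsics"].T; return q[...,:2]/q[...,2:]
q=(.41044,.26663,np.radians(44.2))
for X in((80,65,56),(-80,65,56),(-80,-65,56),(80,-65,56),(20,-20,108),(24,17,92)): print(X,((pw(c2w(q,np.array(X)/1000))-[190,100])*3).round(0))
for X in ((0,0,0),(0,0,-.005),(.011,.0115,-.002),(.011,-.0115,-.002),(-.011,.0115,-.002),(.011,.026,-.002)):
    c=(np.array(X)-M[:3,3])@M[:3,:3]; u=c@p["intrinsics"].T; print(X,((u[:2]/u[2]-[190,100])*3).round(0))
E
```

```text
(80, 65, 56) [58. 54.]
(-80, 65, 56) [ 80. 458.]
(-80, -65, 56) [395. 458.]
(80, -65, 56) [414.  56.]
(20, -20, 108) [293. 246.]
(24, 17, 92) [185. 225.]
(0, 0, 0) [269. 494.]
(0, 0, -0.005) [269. 509.]
(0.011, 0.0115, -0.002) [339. 440.]
(0.011, -0.0115, -0.002) [199. 440.]
(-0.011, 0.0115, -0.002) [336. 558.]
(0.011, 0.026, -0.002) [427. 440.]
```

View pics/w1z.png

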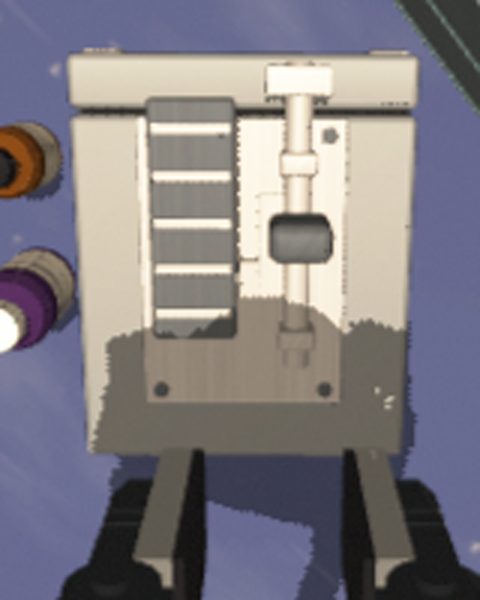

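```bash
cat >> h.py <<'E'
from scipy.spatial.transform import Rotation as Ro
W=env.camera_params("wrist")
def pw(X,pos,ori):
    M=W["mount"]; Rt=Ro.from_euler("xyz",ori,degrees=True).as_matrix()
    t=(np.asarray(X)-pos)@Rt; c=(t-M[:3,3])@M[:3,:3]; q=c@W["intrinsics"].T; return q[...,:2]/q[...,2:]
def go(q,target,s):  # target TCP in case frame mm -> tool shift in units
    Rt=Ro.from_euler("xyz",s["orientation"],degrees=True).as_matrix()
    d=Rt.T@(c2w(q,np.array(target)/1000)-s["position"]); return d/.03
def incase(q,pos):
    d=np.asarray(pos)-[q[0],q[1],0]; c,s=np.cos(q[2]),np.sin(q[2]); return np.array([c*d[0]+s*d[1],-s*d[0]+c*d[1],d[2]])*1000
E
python3 - <<'E'
from h import *
s=env.observe()
pos,ori=s["position"],s["orientation"]
Z=lambda u,v:np.array((190+u/3,100+v/3))
obs=[(Z(68,55),(80,65,56)),(Z(90,453),(-80,65,56)),(Z(402,453),(-80,-65,56)),(Z(418,55),(80,-65,56)),(Z(301,239),(20,-20,108)),(Z(193,215),(24,17,92))]
f=lambda q:np.concatenate([pw(c2w(q,np.array(X)/1000),pos,ori)-uv for uv,X in obs])
r=least_squares(f,[.413,.263,.78],x_scale=.01); print(r.x[:2],np.degrees(r.x[2])); print(np.round(r.fun.reshape(-1,2),1).tolist())
q=r.x; np.save("q.npy",q)
print(incase(q,pos), go(q,(45,-1.5,130),s))
E
```

```text
[0.4136597  0.26567902] 44.47750171261411
[[-1.2, -1.6], [-0.6, 0.6], [0.4, 0.3], [1.1, -1.4], [0.4, 0.6], [-0.1, 1.8]]
[  8.14366961  -8.10793801 266.16821686] [ 1.17657701 -0.26497067  4.55030507]
```

{"name": "play_rows", "arguments": {
  "series": [
    [[0,0,0],[0.3,-0.06,0.8],0.65],
    [[0,0,0],[0.3,-0.06,0.8],0.65],
    [[0,0,0],[0.3,-0.06,0.8],0.65],
    [[0,0,0],[0.3,-0.06,0.8],0.65],
    [[0,0,0],[0,-0.03,0.6],0.65],
    [[0,0,0],[0,0,0],0.65],
    [[0,0,0],[0,0,0],0.65]
  ]
}}

```text
time_s: 4.8
position: [0.4517, 0.2925, 0.1577]
orientation: [179.1, -1.5, 44.0]
ft_force: [0.3, -0.2, 1.3]
grip_width: 0.351
```

```bash
cat > look.py <<'E'
from h import *
import sys
q=np.load("q.npy"); s=env.observe(); n=sys.argv[1]
print("t",s["time_s"],"case",incase(q,s["position"]).round(1),"ori",s["orientation"].round(2),"F",s["ft_force"].round(1),"g",round(s["grip_width"],3))
tz=float(sys.argv[2]) if len(sys.argv)>2 else 130
print("go",go(q,(45,-1.5,tz),s).round(2))
im=env.get_image("wrist"); cv2.imwrite(f"pics/{n}.png",im[:,:,::-1])
for X in ((20,-20,108),(24,17,92),(27,-9,108),(27,-31,108)): print(X,pw(c2w(q,np.array(X)/1000),s["position"],s["orientation"]).round(1))
E
python3 look.py w2
```

```text
t 4.8 case [ 45.9  -7.5 157.7] ori [179.14  -1.46  43.98] F [ 0.3 -0.2  1.3] g 0.351
go [-0.06 -0.22  0.92]
(20, -20, 108) [297.3 266.8]
(24, 17, 92) [245.3 252.6]
(27, -9, 108) [281.2 257.6]
(27, -31, 108) [313.5 257.2]
```

View pics/w2.png

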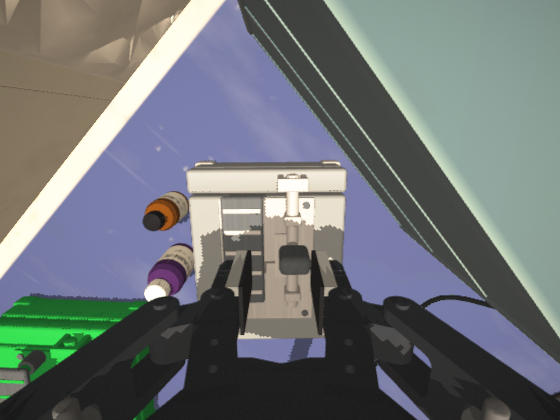

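```bash
python3 - <<'E'
from h import *
q=np.load("q.npy"); s=env.observe()
im=cv2.imread("pics/w2.png")
def pt(X,c):
    u=pw(c2w(q,np.array(X)/1000),s["position"],s["orientation"]); 
    cv2.circle(big,tuple(int(round(v)) for v in ((u-[170,150])*3.6)),4,c,1)
big=cv2.resize(im[150:310,170:390],None,fx=3.6,fy=3.6,interpolation=cv2.INTER_CUBIC)
for x in(13,27):
    for y in(-9,-31): pt((x,y,108),(0,0,255))
for x in(-18,66):
    for y in(2,32): pt((x,y,92),(0,255,0))
for x in(-80,80):
    for y in(-65,65): pt((x,y,56),(255,0,0))
cv2.imwrite("pics/w2z.png",big)
Rd=Ro.from_euler("xyz",[180,0,np.degrees(q[2])],degrees=True); Rc=Ro.from_euler("xyz",s["orientation"],degrees=True)
print((Rc.inv()*Rd).as_rotvec(degrees=True)/8)
E
```

```text
[ 0.10862505 -0.18300514 -0.06425413]
```

View pics/w2z.png

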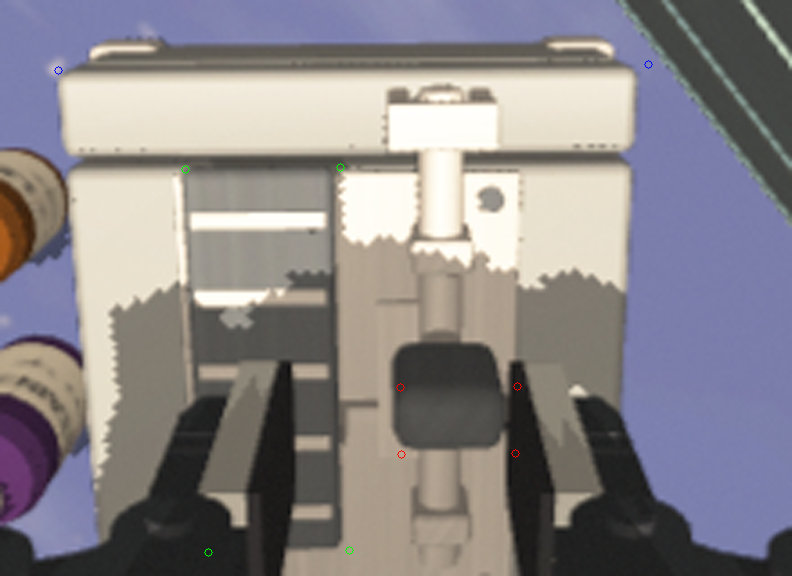

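{"name": "play_rows", "arguments": {
  "series": [
    [[0.11,-0.18,-0.06],[0,-0.2,0.3],0.65],
    [[0,0,0],[0,0,0.3],0.65],
    [[0,0,0],[0,0,0],0.65]
  ]
}}

```text
time_s: 5.15
position: [0.4488, 0.2973, 0.1421]
orientation: [-180.0, -0.2, 44.4]
ft_force: [-0.3, -0.4, -0.4]
grip_width: 0.352
```

```bash
python3 look.py w3 100
```

```text
t 5.15 case [ 47.3  -2.1 142.1] ori [-179.99   -0.23   44.43] F [-0.3 -0.4 -0.4] g 0.352
go [-0.08 -0.02  1.4 ]
(20, -20, 108) [307.9 278.5]
(24, 17, 92) [252.1 261.4]
(27, -9, 108) [290.8 268.6]
(27, -31, 108) [325.6 268.7]
```

View pics/w3.png

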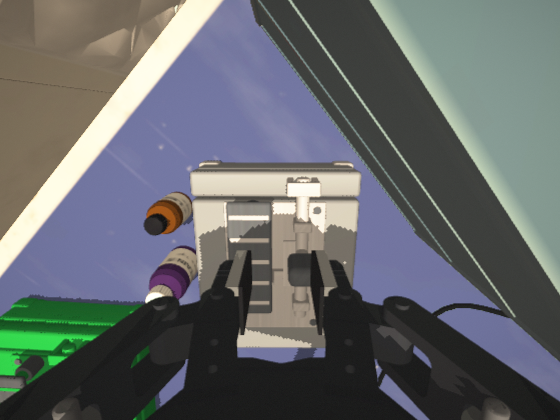

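{"name": "play_rows", "arguments": {
  "series": [
    [[0,0,0],[-0.04,-0.02,0.5],0.65],
    [[0,0,0],[-0.04,-0.02,0.5],0.65],
    [[0,0,0],[0,0,0.2],0.65],
    [[0,0,0],[0,0,0],0.65]
  ]
}}

```text
time_s: 5.6
position: [0.446, 0.2966, 0.1033]
orientation: [180.0, -0.2, 44.5]
ft_force: [-0.3, 0.8, 0.7]
grip_width: 0.35
```

```bash
python3 look.py w4 100; python3 - <<'E'
import cv2
im=cv2.imread("pics/w4.png")[170:340,190:390]; cv2.imwrite("pics/w4z.png",cv2.resize(im,None,fx=3.5,fy=3.5,interpolation=cv2.INTER_CUBIC))
E
```

```text
t 5.6 case [ 44.8  -0.6 103.3] ori [180.    -0.25  44.45] F [-0.3  0.8  0.7] g 0.35
go [0.01 0.03 0.11]
(20, -20, 108) [317.1 312.5]
(24, 17, 92) [248.4 288.9]
(27, -9, 108) [296.1 300.7]
(27, -31, 108) [339.2 300.7]
```

View pics/w4z.png

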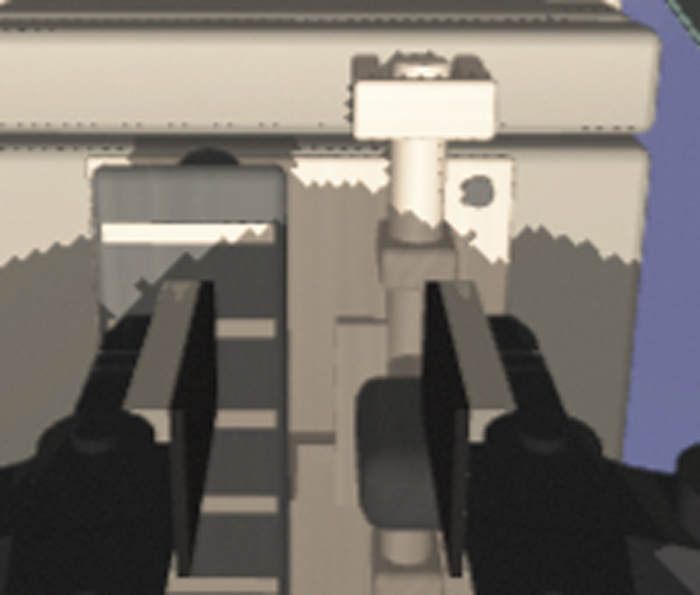

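{"name": "play_rows", "arguments": {
  "series": [
    [[0,0,0],[0,0,0.3],0.65],
    [[0,0,0],[0,0,0.15],0.65],
    [[0,0,0],[0,0,0],0.65]
  ]
}}

```text
time_s: 5.95
position: [0.4466, 0.297, 0.0906]
orientation: [180.0, -0.4, 44.5]
ft_force: [-1.9, -1.3, 3.6]
grip_width: 0.349
```

{"name": "play_rows", "arguments": {
  "series": [
    [[0,0,0],[0,0,0.1],0.65],
    [[0,0,0],[0,0,0],0.65]
  ]
}}

```text
time_s: 6.15
position: [0.4467, 0.2971, 0.0888]
orientation: [180.0, -0.4, 44.5]
ft_force: [-2.5, -2.1, 4.6]
grip_width: 0.35
```

{"name": "play_rows", "arguments": {
  "series": [
    [[0,0,0],[0,0,0.12],0.65],
    [[0,0,0],[0,0,0.12],0.65],
    [[0,0,0],[0,0,0.05],0.65]
  ]
}}

```text
time_s: 6.45
position: [0.447, 0.2973, 0.0828]
orientation: [179.9, -0.5, 44.5]
ft_force: [-3.6, -2.3, 6.1]
grip_width: 0.348
```

```bash
python3 look.py w5 82
```

```text
t 6.45 case [45.9 -0.8 82.8] ori [179.93  -0.52  44.47] F [-3.6 -2.3  6.1] g 0.348
go [-0.03  0.02  0.03]
(20, -20, 108) [321.7 342.2]
(24, 17, 92) [243.9 313.1]
(27, -9, 108) [297.7 329.1]
(27, -31, 108) [346.8 329.1]
```

View pics/w5.png

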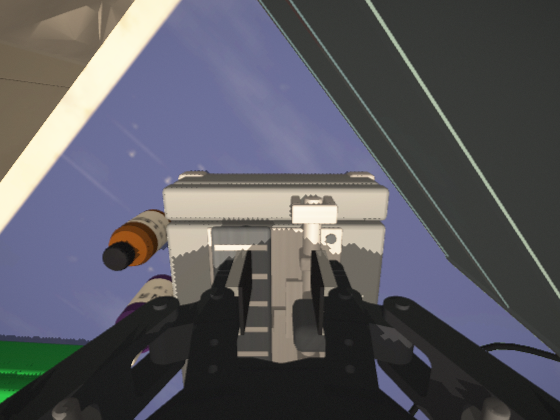

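{"name": "play_rows", "arguments": {
  "series": [
    [[0,0,0],[0,0,0.08],0.65],
    [[0,0,0],[0,0,0.02],0.65]
  ]
}}

```text
time_s: 6.7
position: [0.447, 0.2973, 0.0821]
orientation: [179.9, -0.6, 44.5]
ft_force: [-3.8, -2.5, 7.0]
grip_width: 0.351
```

{"name": "play_rows", "arguments": {
  "series": [
    [[0,0,0],[0,0,0.12],0.65],
    [[0,0,0],[0,0,0.04],0.65]
  ]
}}

```text
time_s: 6.9
position: [0.4474, 0.2976, 0.0819]
orientation: [179.9, -0.7, 44.5]
ft_force: [-4.9, -3.8, 7.8]
grip_width: 0.348
```

{"name": "play_rows", "arguments": {
  "series": [
    [[0,0,0],[-0.2,0,0.05],0.65],
    [[0,0,0],[-0.15,0,0.05],0.65]
  ]
}}

```text
time_s: 7.1
position: [0.4438, 0.2935, 0.0837]
orientation: [179.8, -1.6, 44.5]
ft_force: [4.1, 4.1, 7.3]
grip_width: 0.352
```

{"name": "play_rows", "arguments": {
  "series": [
    [[0,-0.15,0],[-0.15,0,0.12],0.65],
    [[0,-0.08,0],[-0.15,0,0.1],0.65]
  ]
}}

```text
time_s: 7.3
position: [0.4419, 0.2911, 0.0826]
orientation: [179.7, -0.7, 44.5]
ft_force: [3.8, 5.4, 6.7]
grip_width: 0.349
```

```bash
python3 look.py w6 82
```

```text
t 7.3 case [38.  -1.7 82.6] ori [179.67  -0.75  44.51] F [3.8 5.4 6.7] g 0.349
go [ 0.23 -0.01  0.02]
(20, -20, 108) [320.8 327.3]
(24, 17, 92) [241.7 299.3]
(27, -9, 108) [296.4 313.8]
(27, -31, 108) [346.3 313.7]
```

View pics/w6.png

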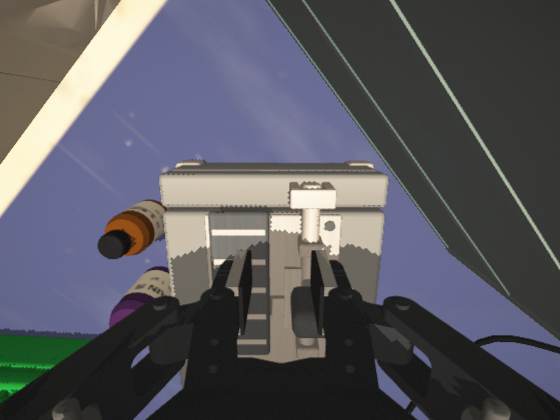

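{"name": "play_rows", "arguments": {
  "series": [
    [[0,-0.1,0],[-0.25,0,0.12],0.65],
    [[0,-0.1,0],[-0.25,0,0.12],0.65]
  ]
}}

```text
time_s: 7.55
position: [0.4367, 0.2853, 0.0818]
orientation: [179.5, -0.3, 44.5]
ft_force: [3.3, 6.5, 8.4]
grip_width: 0.351
```

{"name": "play_rows", "arguments": {
  "series": [
    [[0,-0.06,0],[-0.25,-0.01,0.1],0.65],
    [[0,-0.06,0],[-0.25,-0.01,0.1],0.65]
  ]
}}

```text
time_s: 7.75
position: [0.4311, 0.2797, 0.0818]
orientation: [179.4, -0.5, 44.5]
ft_force: [4.3, 6.2, 7.5]
grip_width: 0.347
```

```bash
python3 look.py w7 82
```

```text
t 7.75 case [22.2 -2.2 81.8] ori [179.38  -0.53  44.55] F [4.3 6.2 7.5] g 0.347
go [ 0.76 -0.02 -0.  ]
(20, -20, 108) [321.4 297.6]
(24, 17, 92) [239.3 271.5]
(27, -9, 108) [296.1 283.2]
(27, -31, 108) [347.9 283. ]
```

View pics/w7.png

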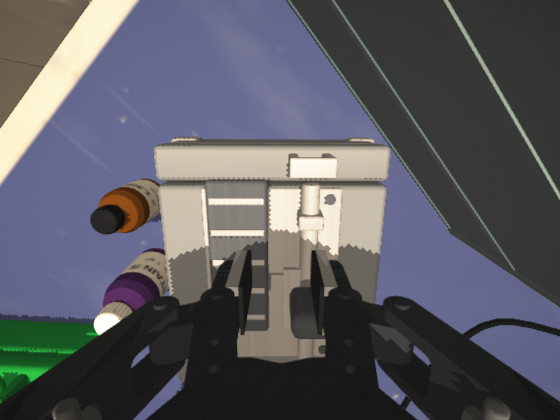

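{"name": "play_rows", "arguments": {
  "series": [
    [[0,-0.06,0],[-0.25,-0.01,0.1],0.65],
    [[0,-0.06,0],[-0.25,-0.01,0.1],0.65]
  ]
}}

```text
time_s: 8.0
position: [0.4251, 0.2737, 0.0818]
orientation: [179.2, -0.7, 44.6]
ft_force: [4.9, 4.9, 7.4]
grip_width: 0.35
```

{"name": "play_rows", "arguments": {
  "series": [
    [[0,-0.06,0],[-0.2,-0.01,0.1],0.65]
  ]
}}

```text
time_s: 8.1
position: [0.4233, 0.2719, 0.0818]
orientation: [179.2, -0.8, 44.6]
ft_force: [4.4, 6.4, 6.2]
grip_width: 0.35
```

{"name": "play_rows", "arguments": {
  "series": [
    [[0,-0.08,0],[-0.2,-0.01,0.12],0.65],
    [[0,-0.08,0],[-0.2,-0.01,0.12],0.65]
  ]
}}

```text
time_s: 8.3
position: [0.4213, 0.2699, 0.0819]
orientation: [179.0, -1.1, 44.6]
ft_force: [11.7, 13.5, 4.4]
grip_width: 0.351
```

```bash
python3 look.py w8 82
```

```text
t 8.3 case [ 8.4 -2.4 81.9] ori [178.98  -1.06  44.59] F [11.7 13.5  4.4] g 0.351
go [ 1.22 -0.03  0.02]
(20, -20, 108) [322.8 267.6]
(24, 17, 92) [238.2 244.2]
(27, -9, 108) [296.8 252.3]
(27, -31, 108) [350.  252.1]
```

View pics/w8.png

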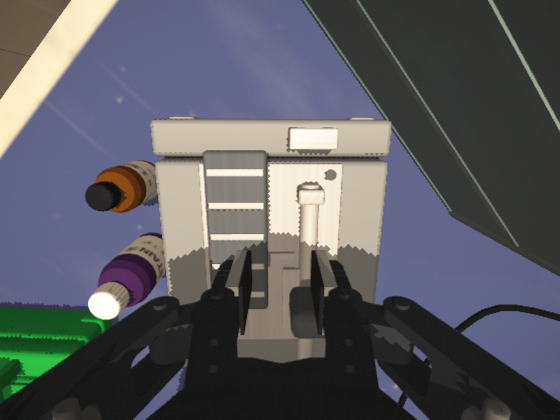

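{"name": "play_rows", "arguments": {
  "series": [
    [[0,-0.08,0],[-0.15,0,0.1],0.65]
  ]
}}

```text
time_s: 8.45
position: [0.4214, 0.27, 0.0819]
orientation: [178.9, -1.2, 44.6]
ft_force: [6.1, 8.5, 3.4]
grip_width: 0.351
```

{"name": "play_rows", "arguments": {
  "series": [
    [[0,0,0],[-0.03,0,-0.15],0.65],
    [[0,0,0],[-0.03,0,-0.25],0.65],
    [[0,0,0],[0,0,-0.3],0.65]
  ]
}}

```text
time_s: 8.75
position: [0.4209, 0.2701, 0.1047]
orientation: [178.9, -1.5, 44.7]
ft_force: [0.9, -0.5, -1.0]
grip_width: 0.353
```

{"name": "play_rows", "arguments": {
  "series": [
    [[0,0,0],[0.05,0,-0.5],0.65],
    [[0,0,0],[0.05,0,-0.7],0.65],
    [[0,0,0],[0,0,-0.8],0.65],
    [[0,0,0],[0,0,-0.8],0.65],
    [[0,0,0],[0,0,-0.8],0.65],
    [[0,0,0],[0,0,0],0.65]
  ]
}}

```text
time_s: 9.35
position: [0.4182, 0.27, 0.2204]
orientation: [178.9, -1.2, 44.6]
ft_force: [-0.0, -0.7, 0.6]
grip_width: 0.35
```

```bash
python3 - <<'E'
from h import *
q=np.load("q.npy"); s=env.observe(); pos,ori=s["position"],s["orientation"]
print(s["time_s"],incase(q,pos).round(1),ori.round(1),s["ft_force"].round(1))
im=env.get_image("wrist")[:,:,::-1]; cv2.imwrite("pics/w9.png",im)
big=cv2.resize(im[120:330,160:400],None,fx=3,fy=3,interpolation=cv2.INTER_CUBIC)
def pt(X,c):
    u=pw(c2w(q,np.array(X)/1000),pos,ori); cv2.circle(big,tuple(int(round(v)) for v in ((u-[160,120])*3)),4,c,1)
for x in(-17,-3):
    for y in(-9,-31): pt((x,y,108),(0,0,255))
for x in(-18,66):
    for y in(2,32): pt((x,y,92),(0,255,0)); pt((x,y,84),(0,255,255))
cv2.imwrite("pics/w9z.png",big)
for k in ("bolt_knob","catch_pad"):
    print(k,[(d["conf"],incase(q,d["at"]).round(1)) for d in env.pinpoint("wrist",k)][:3])
env.get_image("top")
for k in ("bolt_knob","catch_pad","stain_mid","oil_mid"):
    print("top",k,[(d["conf"],np.round(d["at"],4),incase(q,d["at"]).round(1)) for d in env.pinpoint("top",k)][:3])
E
```

```text
9.35 [ 6.300e+00 -1.000e-01  2.204e+02] [178.9  -1.2  44.6] [-0.  -0.7  0.6]
bolt_knob [(0.73, array([-122.9,  182.2,  107.4]))]
catch_pad [(0.76, array([21.3, 17.9, 89. ])), (0.63, array([-116.9,  219.3,   92.5]))]
top bolt_knob [(0.58, array([0.4188, 0.2513, 0.1094]), array([ -6.4, -13.9, 109.4]))]
top catch_pad [(0.88, array([0.4161, 0.2981, 0.0873]), array([24.5, 21.4, 87.3])), (0.84, array([0.1749, 0.3389, 0.0924]), array([-119.1,  219.5,   92.4]))]
top stain_mid [(0.7, array([0.3367, 0.3215, 0.0353]), array([-15.8,  93.7,  35.3]))]
top oil_mid [(0.8, array([0.3768, 0.3639, 0.0316]), array([42.5, 95.9, 31.6]))]
```

View pics/w9z.png

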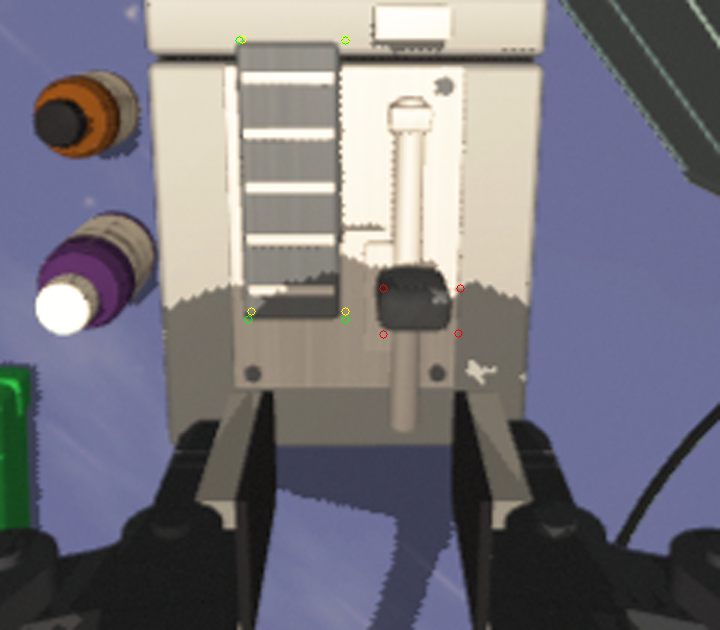

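{"name": "play_rows", "arguments": {
  "series": [
    [[0,0,0],[0,0,-0.9],0.65],
    [[0,0,0],[0,0,-0.9],0.65],
    [[0,0,0],[-0.95,0.95,-0.5],0.65],
    [[0,0,0],[-0.95,0.95,-0.3],0.65],
    [[0,0,0],[-0.95,0.95,0],0.65],
    [[0,0,0],[-0.95,0.95,0],0.65],
    [[0,0,0],[-0.95,0.95,0],0.65],
    [[0,0,0],[-0.95,0.95,0],0.65],
    [[0,0,0],[0,0,0],0.65]
  ]
}}

```text
time_s: 10.65
position: [0.4119, 0.0198, 0.29]
orientation: [179.2, -0.1, 44.8]
ft_force: [0.0, 0.7, -0.1]
grip_width: 0.352
```

```bash
python3 - <<'E'
from h import *
print(env.observe()["time_s"],env.observe()["position"])
a0=cv2.imread("pics/scene0.png"); a1=env.get_image("scene")[:,:,::-1].copy(); b0=cv2.imread("pics/top0.png"); b1=env.get_image("top")[:,:,::-1].copy()
cv2.imwrite("pics/scene1.png",a1); cv2.imwrite("pics/top1.png",b1)
z=lambda i,r:cv2.resize(i[r[0]:r[1],r[2]:r[3]],(390,390*(r[1]-r[0])//(r[3]-r[2])),interpolation=cv2.INTER_CUBIC)
r=(220,350,255,385); cv2.imwrite("pics/cmp_s.png",np.hstack([z(a0,r),z(a1,r)]))
r=(90,230,150,290); cv2.imwrite("pics/cmp_t.png",np.hstack([z(b0,r),z(b1,r)]))
q=np.load("q.npy"); 
for n in("scene","top"):
    print(n,proj(n,c2w(q,np.array([[24,17,92],[24,17,82]])/1000)).round(1).tolist())
for k in ("bolt_knob","catch_pad","stain_mid","oil_mid","loupe_mid"):
    for n in("scene","top"): print(n,k,[(d["conf"],np.round(d["at"],4),incase(q,d["at"]).round(1)) for d in env.pinpoint(n,k)][:2])
E
```

```text
10.65 [0.41194614 0.01982882 0.2899992 ]
scene [[333.0, 285.3], [332.5, 287.7]]
top [[204.3, 152.6], [205.2, 153.7]]
scene bolt_knob [(0.68, array([0.1992, 0.3104, 0.1072]), array([-121.7,  182.2,  107.2])), (0.65, array([0.4221, 0.2468, 0.1069]), array([ -7.2, -19.4, 106.9]))]
top bolt_knob [(0.7, array([0.4212, 0.2479, 0.1105]), array([ -7.1, -18. , 110.5])), (0.7, array([0.197 , 0.3108, 0.111 ]), array([-123.,  184.,  111.]))]
scene catch_pad [(0.92, array([0.4176, 0.2975, 0.0891]), array([25.1, 19.9, 89.1])), (0.62, array([0.1717, 0.3361, 0.0911]), array([-123.3,  219.8,   91.1]))]
top catch_pad [(0.94, array([0.4141, 0.2993, 0.0849]), array([23.9, 23.7, 84.9])), (0.91, array([0.1747, 0.3422, 0.0883]), array([-116.9,  222. ,   88.3]))]
scene stain_mid [(0.78, array([0.3352, 0.3173, 0.0363]), array([-19.8,  91.8,  36.3]))]
top stain_mid [(0.54, array([0.3372, 0.3215, 0.0348]), array([-15.4,  93.4,  34.8]))]
scene oil_mid [(0.67, array([0.3727, 0.3579, 0.0283]), array([35.4, 94.5, 28.3]))]
top oil_mid []
scene loupe_mid [(0.88, array([ 0.4195, -0.0558,  0.0048]), array([-221.1, -233.5,    4.8]))]
top loupe_mid []
```

View pics/cmp_s.png

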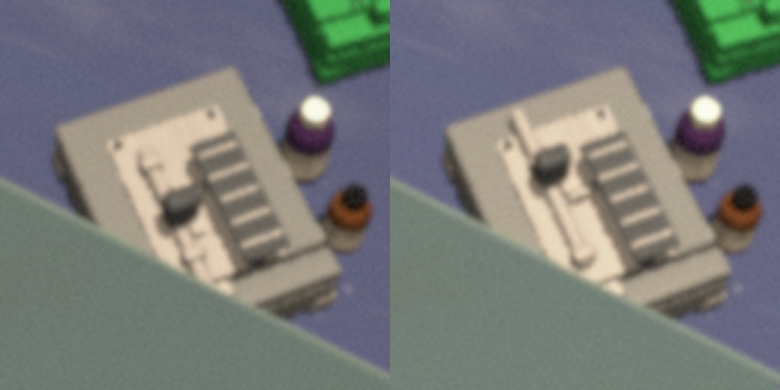

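View pics/cmp_t.png

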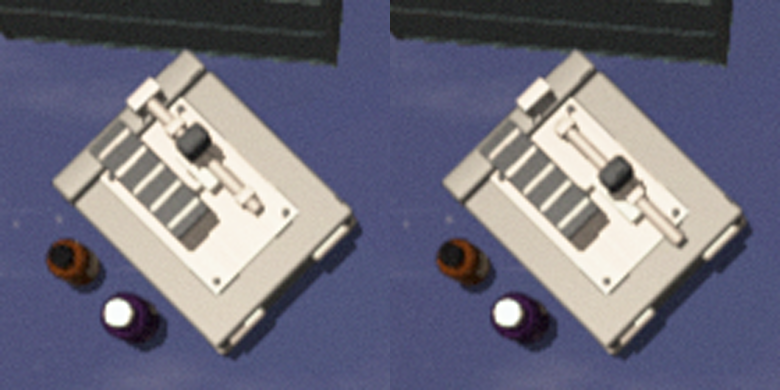

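```bash
python3 - <<'E'
from h import *
q=np.load("q.npy")
def sub(n,c,h,sr):
    a=cv2.imread(f"pics/{n}0.png").astype(np.float32); b=cv2.imread(f"pics/{n}1.png").astype(np.float32)
    k=8; A=cv2.resize(a,None,fx=k,fy=k,interpolation=cv2.INTER_CUBIC); B=cv2.resize(b,None,fx=k,fy=k,interpolation=cv2.INTER_CUBIC)
    c=np.round(np.array(c)*k).astype(int); H=h*k; S=sr*k
    t=A[c[1]-H:c[1]+H,c[0]-H:c[0]+H]; w=B[c[1]-H-S:c[1]+H+S,c[0]-H-S:c[0]+H+S]
    m=cv2.matchTemplate(w,t,cv2.TM_CCOEFF_NORMED); _,v,_,l=cv2.minMaxLoc(m); return (np.array(l)-S)/k,round(v,3)
for n in("scene","top"):
    K=proj(n,c2w(q,np.array([[20,-20,100],[-10,-20,100]])/1000)); print(n,"knob 30mm pred",(K[1]-K[0]).round(2),"meas",sub(n,K[0],6,25))
    C=proj(n,c2w(q,np.array([24,17,92])/1000)); print(n,"pad",sub(n,C,12,5)); 
    for b in ((.3368,.32,.06),(.374,.362,.05)): print(n,"bottle",sub(n,proj(n,b),9,5))
    print(n,"ref lid",sub(n,proj(n,c2w(q,np.array([-60,50,56])/1000)),9,5))
E
```

```text
scene knob 30mm pred [ -6.6  -13.91] meas (array([ -6.5, -13.5]), 0.971)
scene pad (array([ 0.25 , -0.125]), 0.96)
scene bottle (array([0.125, 0.   ]), 0.999)
scene bottle (array([-0.125,  0.125]), 0.995)
scene ref lid (array([0., 0.]), 0.996)
top knob 30mm pred [11.9  11.64] meas (array([11.625, 11.625]), 0.968)
top pad (array([ 0.125, -0.125]), 0.94)
top bottle (array([-0.125,  0.   ]), 0.998)
top bottle (array([ 0.  , -0.25]), 0.987)
top ref lid (array([0., 0.]), 0.996)
```

```bash
python3 -c "
from station import env
print(env.sign_off(), env.observe()['time_s'])"
```

```text
the job is handed in; nothing more can be done
the job is handed in; nothing more can be done
```

The specimen case is unlocked: the bolt is open against its stop and the catch has sprung back up. I handed the job in at about 11 s on the robot's clock.

**What I did:** With the jaws partly open, I pressed the catch pad down about 8–10 mm with one fingertip. Keeping it held, I pushed the knob's +x side with the other finger. The side force jumped to about 18 N when the bolt met its stop. I then lifted straight up and moved the arm clear.

**Last checks, comparing pictures from before and after:**
- **Bolt:** the knob moved 29–30 mm in both the scene and top cameras, against 30 mm for full travel.
- **Catch:** the pad is within about 0.3 pixel of where it started. Staying down would have shown as about 2.4 pixels in the scene view, so it is up.
- **Bottles:** neither moved by more than 0.25 pixel in either view.
- **Folding lens:** the scene camera found it within about 3 mm of its first reading, which is within that method's error. The top camera did not find it in the last check.
- **Contact:** the wrist force was near zero after I moved away, so the arm was touching nothing.

**What disagreed:**
- The trained network put the knob travel at 27.5–29 mm, within its roughly 4 mm error.
- The network also read the pad 3–7 mm below its unpressed height (3 mm in the scene and wrist views, 5–7 mm in the top view), and it read low before the press too. I trusted the picture comparison over it.

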